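Hook a hardware tray out of its bay and up against the stop rail

TASK

Take the pull hook by its handle, drop its tip into the steel eye on the front of the tray of hinges and, hook in eye, drag the tray out of its bay until its whole front is flush against the wooden stop rail. Then lift the hook out and lay it back down on the bench, well clear of the tray. Go gently: keep the tray flat on the bench and untouched by the gripper, never strain the tray, its eye or the rail with more than about 15 N, and leave everything else where it is.

Things in the scene. Friction and masses are not known exactly. Their poses are not given: they have to be found in the camera images.
- hook_grip (a point): Middle (half-way up) of the handle of the loose pull hook standing on the bench. Dark wood handle 100 mm long (x), 22 wide (y), 42 high (z up). From its +x end a 7 mm steel rod runs along +x, 12 mm above this point, to 125 mm from it, then bends straight down; its tip ends 21 mm below this point, level with the handle's underside. 0.16 kg, balances within 15 mm of this point.
- hook_tip (a point): Lowest point of the hook's down-turned tip: 125 mm along the hook's x and 21 mm below hook_grip, same axes. The free straight part of the tip above it is 29 mm long up to the level rod's underside, 7 mm thick.
- tray: Loose wood tray of hinges, 110 mm deep (x), 140 wide (y), 55 high, 0.5-0.95 kg, drags with 2-8 N. Origin: centre of underside; front faces -x. Its steel eye, a level ring of 7 mm wire (hole 13 mm, outside 27), has its centre 40 mm above the underside, 18 mm before the front face, fixed tight ANYWHERE up to 14 mm left or right of mid-width on a slotted plate: find it by feel or sight.
- tray_left (a point): The tray's front corner at its +y side, on the front face, 10 mm above the underside. Axes as tray.
- tray_right (a point): The tray's front corner at its -y side, on the front face, 10 mm above the underside. Axes as tray.
- rail: Fixed rigid wooden stop rail on the bench before the bays: 20 mm thick (its x), 360 long (y), 20 high. Origin: centre of its underside. The tray comes up against its face at x = +10 mm. It lies up to 0.1 rad askew to the rack, so a tray pulled on by its eye meets it with one corner first, then swings flush. The eye passes above it.
- rack: Fixed plywood rack of two open-topped bays; the tray starts in either, 3 mm free each side. Origin: on the bench at the front face of its back board, mid-width; bays open towards -x. Back board 352 mm wide (y), 75 mm high. Three dividers 50 mm high reach 60 mm forward (-x); bay centres at y = +85 and -85 mm.
- tray2: Neighbouring tray of hinges in the other bay, same size, a paper tag and no eye on its front. Stays where it is. Origin: centre of its underside.
- can: Small steel can, 44 mm across, 50 mm high, standing in front of the neighbouring tray. Stays. Origin: centre of its underside.
- jar: Clear jar with white lid, 64 mm across, 90 mm high. Stays. Origin: centre of its underside.
- tube: Upright cardboard tube, 76 mm across, 100 mm high. Stays. Origin: centre of its underside.
- wrench: Steel wrench 180 mm long lying flat on the bench. Stays. Origin: mid-length, underside.
- offcut: Light-wood offcut 90 x 50 x 30 mm. Stays. Origin: centre of its underside.
There are look-alikes about, which are no part of the job. Of the things that look like the part that bears hook_grip, take the one that is farthest from the robot's base at the start.

How it is judged:
By the outcome, as a careful person would: the job done as asked, in the order asked, and still so for the second after the job is handed in, with the robot touching nothing.
It also fails if it takes over 72 s, if anything falls off the work surface, if the arm or the gripper's body presses on something with over 40 N, if the wrist force passes 120 N, or if a joint passes its speed limit or range.

ROBOT

A 6-joint arm with a two-finger parallel gripper is mounted at the origin on the work surface. World frame = base frame: x ahead of the robot, y to its left, z up, the work surface at z = 0. Lengths are in mm, angles in rad, forces in N, time in s.
With the tool pointing down it reaches from about 350 to 775 mm from the base axis. Payload 7.3 kg.
Tool frame: the origin (TCP) lies midway between the tips of the shut fingers; the grasp point (between the pads) lies bot.tcp_to_grasp behind it (bot.tcp_to_grasp is the distance from the TCP to the grasp point, in mm); z points along the fingers, y is the direction in which the jaws open and shut (so a half turn about z gives the same grasp; the last joint's range is limited). The gripper opens to 92 mm and grips with 3 to 60 N. Pads are 19 mm wide; open, the fingers measure 130 mm over their backs; the gripper's body (75 mm by 190 mm) begins 47 mm behind the grasp point.
Start: joints at [-1.297, 0.342, 1.524, -0, 1.275, -0.146], TCP at [214.002, -479.425, 226.741] pointing down, gripper open.
Joint ranges: [-2.53, 2.53], [-0.77, 2.02], [0.04, 2.7], [-1, 4.14], [0.28, 2.66], [-3.11, 3.11]. Speed limits (rad/s): [2.57, 2.57, 3.14, 3.14, 3.14, 3.14].

INTERFACE

Orientations are given as [roll, pitch, yaw] about the fixed x, y, z axes, in that order (R = Rz(yaw) Ry(pitch) Rx(roll)).
In Python, from plant import bot gives the robot as it stands.
- The arm moves only by the shell command python3 -m inch 'ROWS'. ROWS is JSON, one flat list of numbers, 7 for each row, row after row: the shift along the world's x, y, z in cm, then the turn, a rotation vector about the world's x, y, z in degrees, then the gripper command: -1 is shut, 1 is fully open, values between are in proportion. In form: [tx, ty, tz, ax, ay, az, fingers, tx, ty, tz, ax, ay, az, fingers, ...]. A call has exactly 5 rows; each row is the pose to reach, as a shift and turn from the pose measured when the call began; what a row does not reach only later rows make up. A row lasts 1/10 s, in which the tool goes at most 50 mm and 8.59 degrees, less where a joint would pass 70% of its speed; a pose out of reach is approached as far as the arm can. A call with a gripper value outside its range is refused whole. The fingers move at their own pace and stop on an object; the grip force is fixed at half the most. Time passes only in rows, so rows that repeat a pose let the fingers close, or fill a call up. It gives the time, the measured TCP pose, the force and the opening at its end, in the units of the state.
- bot.get_obs(): the state, without advancing time (a new reading comes with each control period).
- bot.capture(name): name is "scene" or "top"; returns the picture (480x640x3 uint8, red, green, blue); there is no depth.
- bot.calibration(name): a dict with "fx", "fy", "cx", "cy" (pixels), "k1" (the pictures are not rectified: a ray, as slopes to the right and down, at radius r is drawn at 1 + k1 r^2 times it, then the intrinsics apply), "cam_to_world" (4x4, takes a point from camera to world coordinates). Camera axes: x right, y down, z forward; pixel columns grow to the right and rows downward; lengths in mm; the calibration is good to about 2 mm. A picture is of the moment at which its call begins. calibration takes no time and is no camera call.
- bot.close_job(): hands the job in, once; it reports no verdict.
The state is a dict: "time": time; "joint_positions": joint angles; "dq": joint speeds; "tau": joint torques, N m; "tool_pos": TCP position; "tcp_rot": TCP orientation; "contact_force": force on the tool from outside, world axes, zero at the start; "moment": the same for the moment, N m; "grip_width": finger opening in mm.
Only numpy, scipy, OpenCV 4.12 (cv2) and the standard library are available. Lean on these libraries where they do the work, as an engineer would, in place of code of your own. Each camera call takes 0.05 s, during which the arm holds its last target.

## Working session

There is one attempt and no reset: what is moved stays moved. The work goes in short steps, Python scripts to look and compute and a shell command to move; the robot and the scene stay as the last step left them, time stands still between calls to the robot, and variables do not carry over. Pictures are saved under pics/ and viewed, and the job is handed in when it is done.

```bash
mkdir -p pics; ls
python3 - <<'E'
from plant import bot
import cv2,numpy as np
for n in("scene","top"):
    im=bot.capture(n); cv2.imwrite(f"pics/{n}0.png",im[:,:,::-1])
    c=bot.calibration(n); print(n,{k:(np.round(v,3).tolist() if k=="cam_to_world" else v) for k,v in c.items()})
print(bot.get_obs()); print(bot.tcp_to_grasp)
E
```

```text
pics
scene {'fx': 525.17244691467, 'fy': 525.17244691467, 'cx': 320.7033291086519, 'cy': 238.9622436384863, 'k1': 0.0031848719939413235, 'cam_to_world': [[-0.196, 0.844, -0.5, 1173.687], [0.981, 0.175, -0.089, 130.166], [0.013, -0.508, -0.862, 1128.505], [0.0, 0.0, 0.0, 1.0]]}
top {'fx': 540.4642698371001, 'fy': 540.4642698371001, 'cx': 324.70484682433255, 'cy': 237.9966394994067, 'k1': -0.16207182353715582, 'cam_to_world': [[-0.003, -0.987, 0.159, 360.806], [-1.0, 0.001, -0.012, 29.538], [0.012, -0.159, -0.987, 1206.317], [0.0, 0.0, 0.0, 1.0]]}
{'time': 0.1, 'joint_positions': array([-1.29695486e+00,  3.42650673e-01,  1.52488483e+00, -2.29518213e-06,
        1.27542435e+00, -1.46021433e-01]), 'dq': array([-0.00090206, -0.00176731, -0.00305291, -0.0008115 , -0.00203042,
        0.00092315]), 'tau': array([ 1.97006746e-03, -4.32002413e+01, -2.44696105e+01,  7.18766288e-02,
        5.26052120e-02, -5.21316963e-05]), 'tool_pos': array([ 213.92114561, -479.05231843,  226.12849746]), 'tcp_rot': array([-3.14023969e+00, -1.96760012e-04,  4.19863439e-01]), 'contact_force': array([-0.64849608, -0.34818188, -0.61658444]), 'moment': array([ 0.00152339, -0.00650396, -0.03128135]), 'grip_width': 91.93905613501495}
18.8
```

View pics/scene0.png

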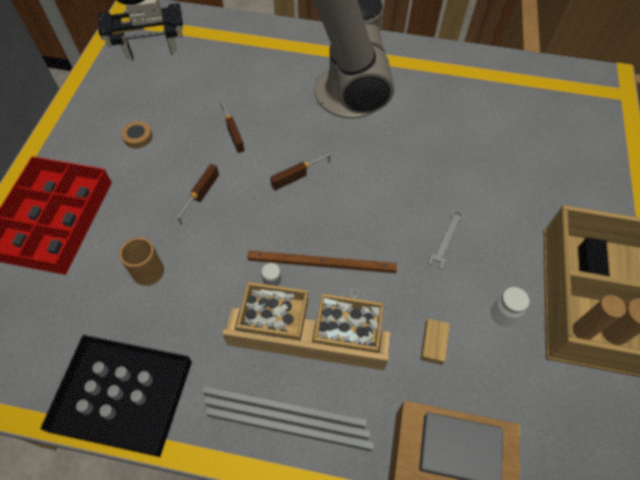

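View pics/top0.png

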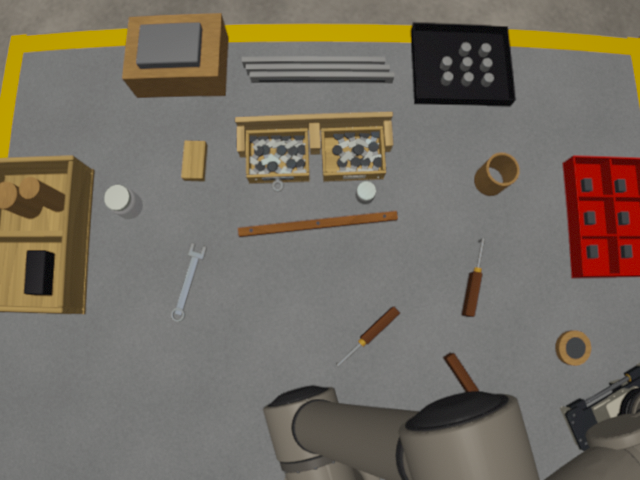

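```bash
cat > h.py <<'E'
from plant import bot
import cv2,numpy as np
def ray(n,p):
    c=bot.calibration(n);M=np.array(c["cam_to_world"])
    d=np.array([(p[0]-c["cx"])/c["fx"],(p[1]-c["cy"])/c["fy"]]);s=d.copy()
    for _ in range(20): s=d/(1+c["k1"]*(s@s))
    v=M[:3,:3]@np.array([s[0],s[1],1]);return M[:3,3],v/np.linalg.norm(v)
def pl(n,p,z):
    o,v=ray(n,p);return (o+v*(z-o[2])/v[2])
def tri(p1,p2):
    o1,v1=ray("scene",p1);o2,v2=ray("top",p2)
    A=np.stack([v1,-v2],1);t=np.linalg.lstsq(A,o2-o1,rcond=None)[0]
    a=o1+v1*t[0];b=o2+v2*t[1];return (a+b)/2,np.linalg.norm(a-b)
def px(n,P):
    c=bot.calibration(n);M=np.array(c["cam_to_world"]);q=M[:3,:3].T@(np.array(P)-M[:3,3]);s=q[:2]/q[2]
    s=s*(1+c["k1"]*(s@s));return np.array([c["fx"]*s[0]+c["cx"],c["fy"]*s[1]+c["cy"]])
def crop(n,x0,y0,w,h,k,name,im=None):
    im=bot.capture(n) if im is None else im
    cv2.imwrite("pics/"+name,cv2.resize(im[y0:y0+h,x0:x0+w,::-1],None,fx=k,fy=k,interpolation=cv2.INTER_CUBIC))
E
python3 - <<'E'
from h import *
np.set_printoptions(precision=1,suppress=True)
for n,p in [("scene",(204,183)),("scene",(289,175)),("scene",(234,133)),("top",(472,293)),("top",(380,325))]:
    P=pl(n,p,30);print(n,p,P,np.hypot(*P[:2]))
t=cv2.imread("pics/top0.png")[:,:,::-1];s=cv2.imread("pics/scene0.png")[:,:,::-1]
crop("top",435,225,80,100,6,"a_top.png",t);crop("scene",165,150,70,80,7,"a_sc.png",s)
crop("top",230,105,170,135,4.7,"tr_top.png",t);crop("scene",215,240,190,135,4.2,"tr_sc.png",s)
E
```

```text
scene (204, 183) [ 433.1 -310.9   30. ] 533.0911548926592
scene (289, 175) [ 362.9 -102.2   30. ] 376.99901504981375
scene (234, 133) [ 253.3 -282.5   30. ] 379.4450608579295
top (472, 293) [ 426.2 -309.7   30. ] 526.8931967873988
top (380, 325) [ 358.8 -104.1   30. ] 373.58211133973214
```

View pics/a_top.png

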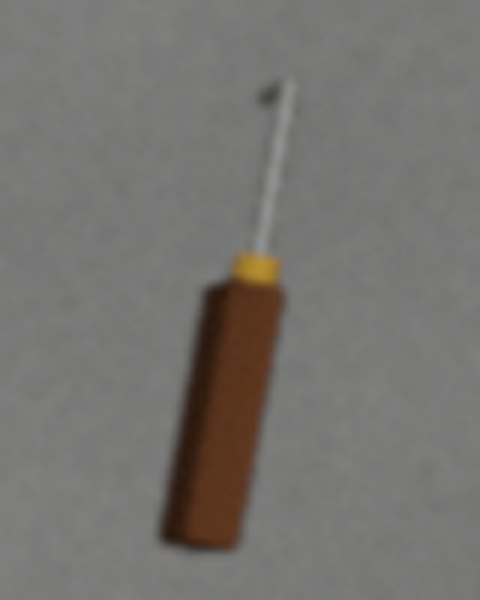

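View pics/a_sc.png

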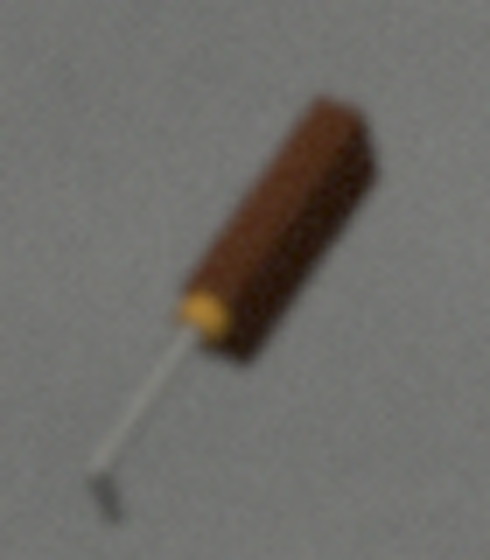

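View pics/tr_top.png

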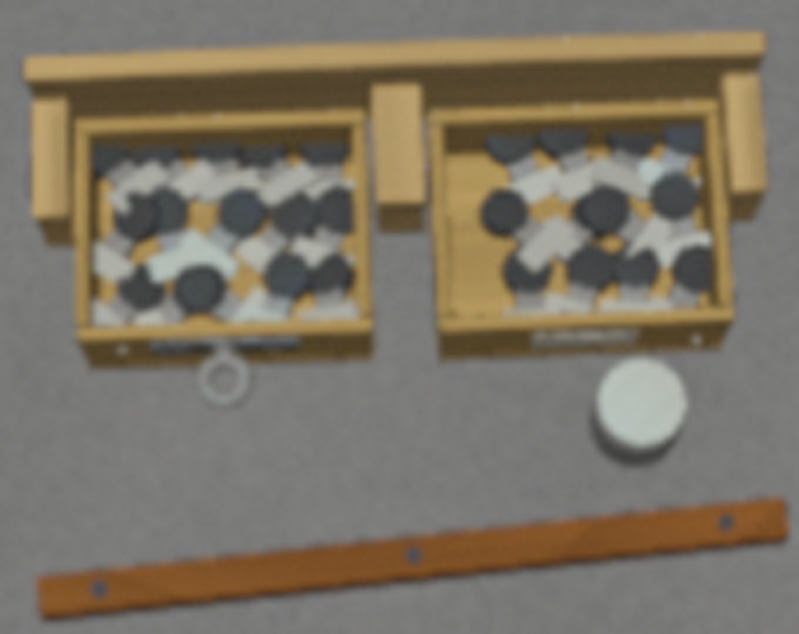

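View pics/tr_sc.png

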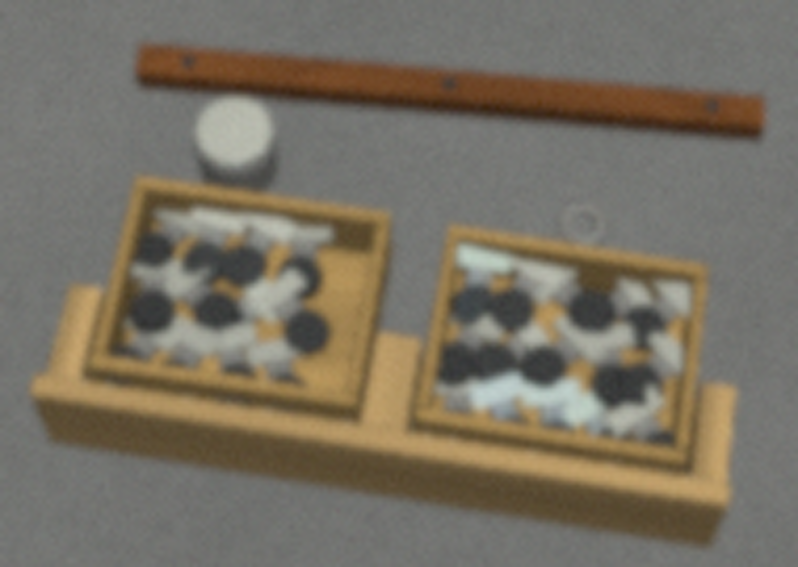

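Run:
```python
from h import *
np.set_printoptions(precision=1,suppress=True)
def T(u,v): return (435+(u+.5)/6-.5,225+(v+.5)/6-.5)
def S(u,v): return (165+(u+.5)/7-.5,150+(v+.5)/7-.5)
def T2(u,v): return (230+(u+.5)/4.7-.5,105+(v+.5)/4.7-.5)
def S2(u,v): return (215+(u+.5)/4.2-.5,240+(v+.5)/4.2-.5)
print("handle top T",[pl("top",T(*p),42)[:2] for p in [(232,285),(283,290),(239,548),(187,545)]])
print("handle top S",[pl("scene",S(*p),42)[:2] for p in [(322,95),(365,118),(235,330),(183,292)]])
print("rod T",[pl("top",T(*p),33)[:2] for p in [(262,255),(290,80)]])
print("rod S",[pl("scene",S(*p),33)[:2] for p in [(192,328),(95,468)]])
print("tip",pl("top",T(264,100),0),pl("scene",S(115,520),0))
print("eye",pl("top",T2(223,378),40),pl("scene",S2(583,223),40),tri(S2(583,223),T2(223,378)))
print("tray top T",[pl("top",T2(*p),55)[:2] for p in [(77,118),(366,110),(370,322),(77,335)]])
print("tray top S",[pl("scene",S2(*p),55)[:2] for p in [(693,455),(414,420),(452,227),(707,264)]])
print("tray front bottom T",[pl("top",T2(*p),0)[:2] for p in [(92,367),(370,354)]])
print("rail T top back edge",[pl("top",T2(*p),20)[:2] for p in [(38,577),(782,500)]], "front",[pl("top",T2(*p),20)[:2] for p in [(40,608),(787,532)]])
print("rail S top",[pl("scene",S2(*p),20)[:2] for p in [(764,97),(138,46),(139,75),(763,125)]])
print("can",pl("top",T2(642,402),50),pl("scene",S2(234,130),50))
print("rack T top z75",[pl("top",T2(*p),75)[:2] for p in [(25,58),(765,34)]])
```

```text
handle top T [array([ 471.4, -310.9]), array([ 469.4, -330.1]), array([ 375.7, -309.9]), array([ 377.1, -290.6])]
handle top S [array([ 376.1, -308.9]), array([ 383.2, -290.1]), array([ 485. , -307.3]), array([ 472.9, -330.8])]
rod T [array([ 483.3, -325.4]), array([ 548.8, -339.3])]
rod S [array([ 481.6, -326.4]), array([ 546.2, -340.7])]
tip [ 546.4 -339.     0. ] [ 547.1 -340.5    0. ]
eye [667.6 120.7  40. ] [665.9 118.5  40. ] (array([667. , 119.5,  42.6]), np.float64(1.9602462616948202))
tray top T [array([792.6, 191.5]), array([795.9,  53.1]), array([690.6,  50.9]), array([684.7, 188.5])]
tray top S [array([788.1, 194.1]), array([798.2,  52.6]), array([689.3,  50.7]), array([683.1, 186.8])]
tray front bottom T [array([683.9, 188.3]), array([690.1,  51.8])]
rail T top back edge [array([575.6, 209.3]), array([ 612.6, -146. ])] front [array([560.7, 208. ]), array([ 597. , -147.9])]
rail S top [array([558.3, 206.4]), array([ 598.3, -150.8]), array([ 616.5, -145.2]), array([576.2, 208. ])]
can [653.2 -76.7  50. ] [654.1 -77.9  50. ]
rack T top z75 [array([815.5, 214.3]), array([ 827.6, -136.6])]
```

Three look-alike hooks, by handle pixel in the scene view:
- A (204,183), about 530 mm from the base
- B (289,175), about 375 mm from the base
- C (234,133), about 380 mm from the base

A is the farthest, and the enlarged crops confirm it: wood handle, steel rod and down-turned tip. The tray with the eye is at top-view (278,168), with the eye at (277,185). The other tray, with the paper tag and the can, stays.

The hook A grip is about (424,-312), yaw -0.21.

```bash
python3 -m inch '[4,3.2,-1,0,0,-8,1, 8.4,6.6,-3,0,0,-16,1, 12.8,10.2,-5,0,0,-24,1, 17,13.6,-7,0,0,-31,1, 20,16,-9,0,0,-36,1]'; python3 -m inch '[0.7,0.6,-1,0,0,0,1,0.7,0.6,-1,0,0,0,1,0.7,0.6,-1,0,0,0,1,0.7,0.6,-1,0,0,0,1,0.7,0.6,-1,0,0,0,1]'
python3 - <<'E'
from h import *
crop("top",400,215,150,120,5,"b_top.png")
E
```

```text
time: 0.6
tool_pos: [391.4, -337.2, 149.2]
tcp_rot: [-3.141, -0.001, -0.214]
contact_force: [0.0, -2.1, -0.7]
grip_width: 91.8
time: 1.1
tool_pos: [397.7, -332.5, 140.0]
tcp_rot: [3.141, -0.002, -0.216]
contact_force: [-0.1, 0.4, -0.1]
grip_width: 91.8
```

View pics/b_top.png

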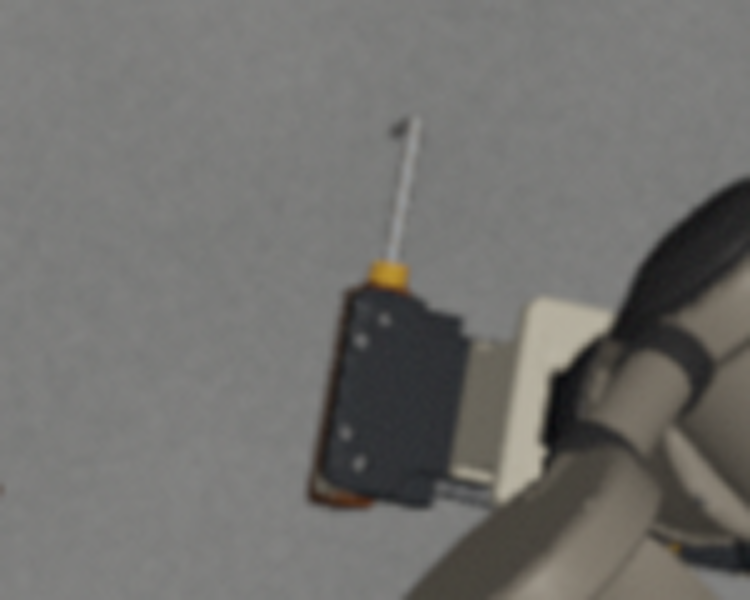

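```bash
python3 -m inch '[0.5,0.4,-0.4,0,0,0.2,1, 1.2,0.9,-0.8,0,0,0.3,1,2,1.5,-1.2,0,0,0.3,1,2.6,2,-1.5,0,0,0.3,1,2.6,2,-1.5,0,0,0.3,1]'
python3 - <<'E'
from h import *
crop("scene",130,80,150,140,4.2,"b_sc.png")
E
```

```text
time: 1.65
tool_pos: [424.5, -311.1, 124.2]
tcp_rot: [-3.141, -0.001, -0.209]
contact_force: [-0.2, -0.1, 0.0]
grip_width: 91.7
```

View pics/b_sc.png

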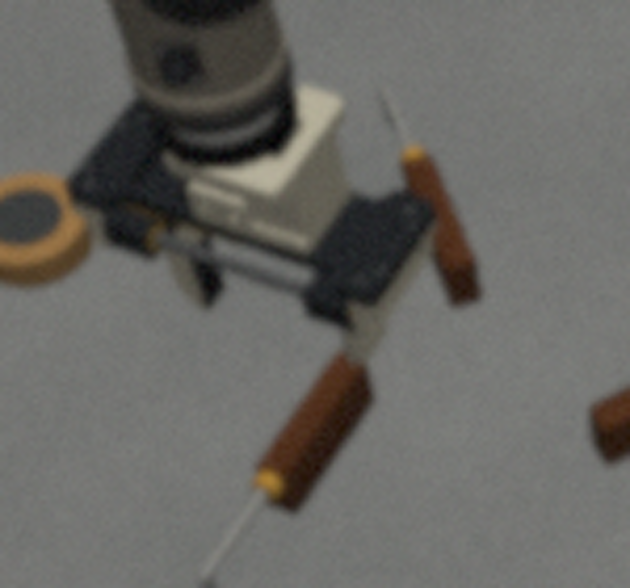

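The jaws straddle the handle's line, perpendicular to it, and nothing is in the way. Next I descend.

```bash
python3 -m inch '[0,-0.1,-3,0,0,0,1,0,-0.1,-6,0,0,0,1,0,-0.1,-9,0,0,0,1,0,-0.1,-10.5,0,0,0,1,0,-0.1,-11.2,0,0,0,1]'; python3 -m inch '[0,0,-0.5,0,0,0,0.5,0,0,-0.7,0,0,0,0,0,0,-0.7,0,0,0,-0.3,0,0,-0.7,0,0,0,-0.5,0,0,-0.7,0,0,0,-0.7]'
```

```text
time: 2.2
tool_pos: [423.5, -312.0, 11.0]
tcp_rot: [-3.14, 0.001, -0.209]
contact_force: [-0.1, -1.0, 0.8]
grip_width: 91.9
time: 2.7
tool_pos: [423.8, -312.4, 4.6]
tcp_rot: [-3.141, 0.0, -0.209]
contact_force: [0.2, -0.1, 0.5]
grip_width: 56.2
```

```bash
python3 -m inch '[0,0,0,0,0,0,-0.7,0,0,0,0,0,0,-0.7,0,0,0,0,0,0,-0.8,0,0,0,0,0,0,-0.8,0,0,0,0,0,0,-0.9]';python3 -m inch '[0,0,0,0,0,0,-1,0,0,0,0,0,0,-1,0,0,0,0,0,0,-1,0,0,0,0,0,0,-1,0,0,0,0,0,0,-1]'
```

```text
time: 3.2
tool_pos: [423.8, -312.2, 4.7]
tcp_rot: [-3.14, 0.0, -0.209]
contact_force: [-0.6, 1.1, 0.9]
grip_width: 21.7
time: 3.7
tool_pos: [423.8, -312.2, 4.7]
tcp_rot: [-3.14, 0.0, -0.209]
contact_force: [0.3, -0.2, 0.8]
grip_width: 22.0
```

```bash
python3 -m inch '[0,0,1,0,0,0,-1,0,0,3,0,0,0,-1,0,0,6,0,0,0,-1,0,2,9,0,0,0,-1,0.5,4,10,0,0,0,-1]';python3 -m inch '[1,3.5,0,0,0,2,-1,2,7.5,0,0,0,4,-1,3,11.5,0,0,0,6,-1,4,15.5,0,0,0,8,-1,5,19,0,0,0,9,-1]'
```

```text
time: 4.2
tool_pos: [429.5, -273.0, 107.9]
tcp_rot: [3.14, -0.004, -0.21]
contact_force: [-0.1, 0.9, -1.6]
grip_width: 21.7
time: 4.7
tool_pos: [479.4, -81.1, 108.5]
tcp_rot: [3.141, -0.004, -0.051]
contact_force: [0.5, -0.5, -2.1]
grip_width: 21.8
```

Run:
```python
from h import *
im=bot.capture("scene");cv2.imwrite("pics/c_sc.png",im[:,:,::-1]);print(bot.get_obs()["tool_pos"],bot.get_obs()["grip_width"])
```

```text
[480.2774245  -76.87577227 108.51565474] 22.10373250319626
```

View pics/c_sc.png

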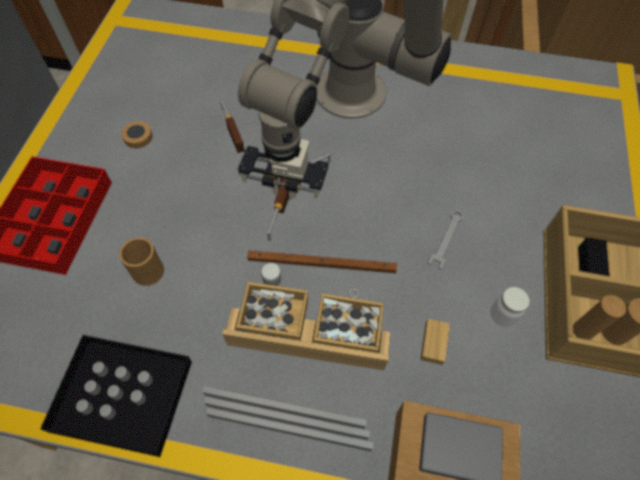

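The hook is held level, with its tip at about (268,237). I continue to just above the eye.

```bash
python3 -m inch '[1,3.5,0,0,0,1,-1,2.2,7.5,0,0,0,2,-1,3.4,11.5,0,0,0,3,-1,4.6,15,0,0,0,4,-1,5.4,17.6,-0.5,0,0,5,-1]';python3 -m inch '[0.2,0.6,-1,0,0,0,-1,0.5,1,-2,0,0,0,-1,0.5,1,-2,0,0,0,-1,0.5,1,-2,0,0,0,-1,0.5,1,-2,0,0,0,-1]'
python3 - <<'E'
from h import *
crop("scene",310,210,100,90,7,"d_sc.png");crop("top",240,140,90,90,7,"d_top.png")
o=bot.get_obs();print(o["tool_pos"],o["tcp_rot"],o["contact_force"])
E
```

```text
time: 5.25
tool_pos: [535.2, 101.2, 104.6]
tcp_rot: [-3.14, -0.006, 0.04]
contact_force: [0.1, -0.1, -2.1]
grip_width: 21.7
time: 5.75
tool_pos: [540.2, 110.1, 84.8]
tcp_rot: [-3.14, -0.006, 0.038]
contact_force: [0.8, 0.6, -1.6]
grip_width: 21.8
[540.35862011 110.36718556  84.98656922] [-3.1401034  -0.00681683  0.03886243] [-0.42243809 -0.26466755 -0.73206183]
```

View pics/d_sc.png

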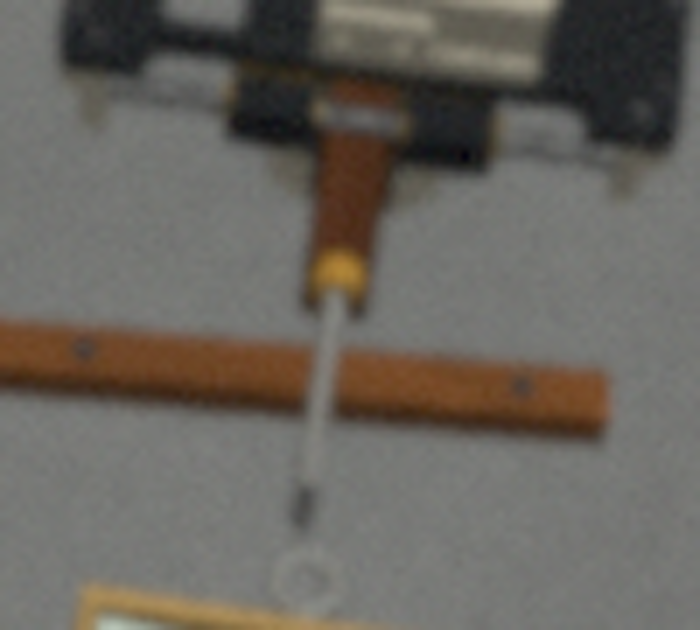

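View pics/d_top.png

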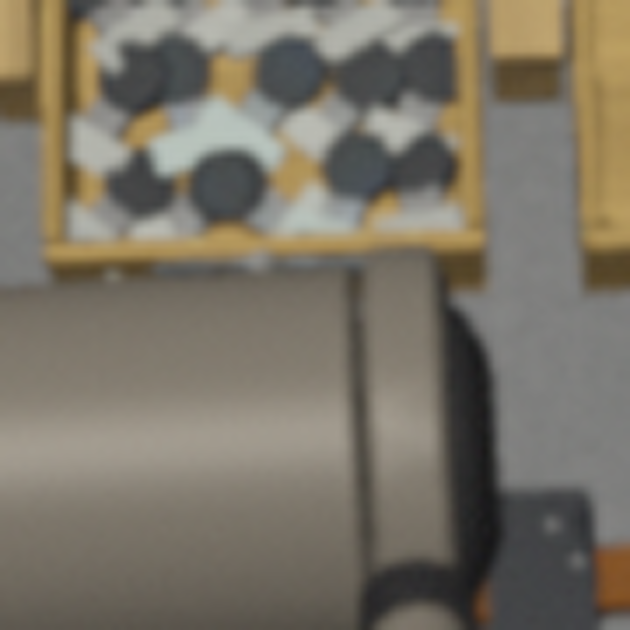

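Run:
```python
from h import *
np.set_printoptions(precision=1,suppress=True)
def C(p): return (p-[310,210]+.5)*7-.5
def U(u,v): return (310+(u+.5)/7-.5,210+(v+.5)/7-.5)
t=np.array([540.36+125*np.cos(.0389),110.37+125*np.sin(.0389),80.3+.9])
print("pred tip",t,C(px("scene",t)),"obs plane",pl("scene",U(303,526),81.2))
print("pred bend top",C(px("scene",t+[3,0,36])))
print("eye",pl("scene",U(307,579),40))
```

```text
pred tip [665.3 115.2  81.2] [305.8 523.4] obs plane [666.3 114.5  81.2]
pred bend top [311.9 481.1]
eye [664.9 118.3  40. ]
```

```bash
python3 -m inch '[0.1,0.4,-1,0,0.4,0,-1,0.1,0.4,-2,0,0.4,0,-1,0.1,0.4,-3,0,0.4,0,-1,0.1,0.4,-3.1,0,0.4,0,-1,0.1,0.4,-3.1,0,0.4,0,-1]'
python3 - <<'E'
from h import *
crop("scene",330,260,50,50,14,"e_sc.png")
o=bot.get_obs();print(o["tool_pos"],o["tcp_rot"],o["contact_force"])
E
```

```text
time: 6.35
tool_pos: [541.0, 114.4, 53.3]
tcp_rot: [-3.14, 0.002, 0.039]
contact_force: [0.0, 0.9, -1.3]
grip_width: 21.7
[541.3124773  114.39304786  53.74359316] [-3.13984152e+00  5.31331366e-04  3.89445466e-02] [ 0.26613412 -0.43759045 -1.69485521]
```

View pics/e_sc.png

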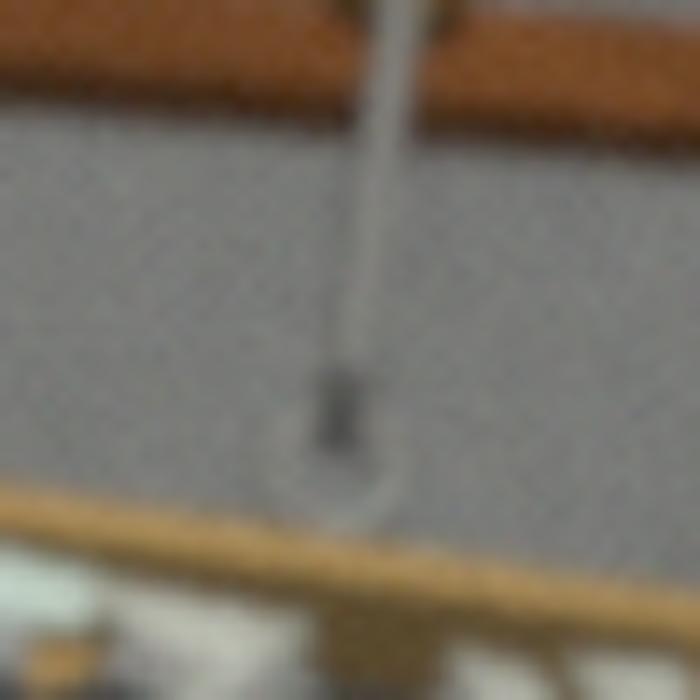

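Run:
```python
from h import *
np.set_printoptions(precision=1,suppress=True)
def C(p): return (p-[330,260]+.5)*14-.5
t=np.array([541.3+124.9,114.4+4.9,49])
print("tip",C(px("scene",t)),"bend",C(px("scene",t+[0,0,29])))
a=np.linspace(0,2*np.pi,8,endpoint=False)
for r in (13.5,6.5):
  for c in [(666.2,119.3),]:
    P=np.array([C(px("scene",(c[0]+r*np.cos(x),c[1]+r*np.sin(x),40))) for x in a]);print(r,P.min(0),P.max(0),P.mean(0))
```

```text
tip [342.8 443.5] bend [355.1 366. ]
13.5 [257.  392.9] [421.2 541.9] [339.  467.2]
6.5 [299.5 431.2] [378.6 502.9] [339. 467.]
```

The tip's end at crop (340,448) sits over the ring centre at about (338,466). That matches the projection for a tip 9 mm above the ring. I descend slowly and watch the force.

```bash
python3 -m inch '[0,0,-0.2,0,0,0,-1,0,0,-0.4,0,0,0,-1,0,0,-0.6,0,0,0,-1,0,0,-0.8,0,0,0,-1,0,0,-0.9,0,0,0,-1]'
```

```text
time: 6.9
tool_pos: [541.2, 114.4, 44.5]
tcp_rot: [-3.14, 0.001, 0.039]
contact_force: [-0.2, 0.1, -1.7]
grip_width: 21.7
```

```bash
python3 -m inch '[0,0,-0.2,0,0,0,-1,0,0,-0.5,0,0,0,-1,0,0,-0.8,0,0,0,-1,0,0,-1.1,0,0,0,-1,0,0,-1.3,0,0,0,-1]'
python3 - <<'E'
from h import *
crop("scene",330,260,50,50,14,"f_sc.png")
o=bot.get_obs();print(o["tool_pos"],o["tcp_rot"],o["contact_force"])
E
```

```text
time: 7.4
tool_pos: [541.1, 114.4, 31.2]
tcp_rot: [-3.14, 0.001, 0.039]
contact_force: [0.5, -0.5, -1.7]
grip_width: 22.2
[540.95462541 114.32402539  30.95003537] [-3.13989795e+00  1.56360732e-03  3.88814820e-02] [-0.41425814  0.84483158 -2.7730731 ]
```

View pics/f_sc.png

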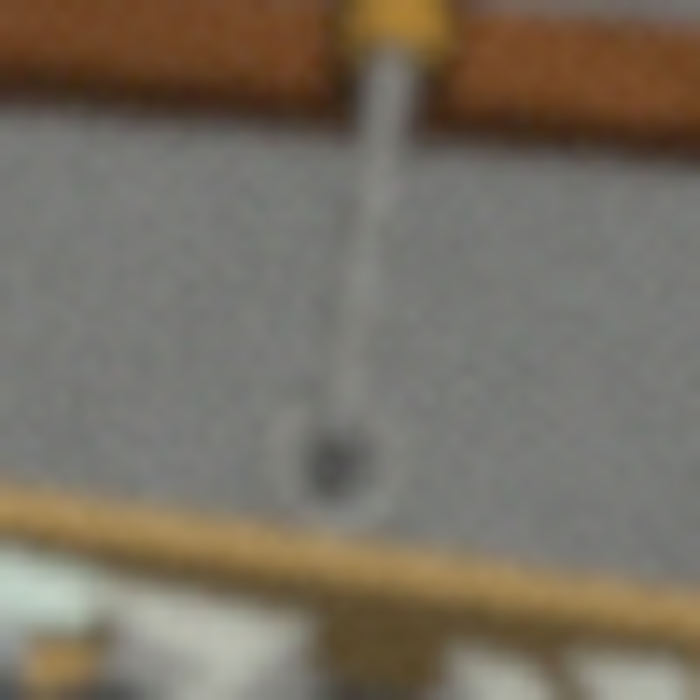

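The tip is through the eye: its dark end shows inside the ring at about (335,462). I start to pull gently.

```bash
python3 -m inch '[-0.2,0,0,0,0,0,-1,-0.4,0,0,0,0,0,-1,-0.6,0,0,0,0,0,-1,-0.8,0,0,0,0,0,-1,-1.0,0,0,0,0,0,-1]'
```

```text
time: 7.95
tool_pos: [531.4, 114.3, 31.2]
tcp_rot: [-3.14, 0.0, 0.039]
contact_force: [4.4, 0.3, -3.0]
grip_width: 21.8
```

```bash
python3 -m inch '[-0.3,0,0,0,0,0,-1,-0.6,0,0,0,0,0,-1,-0.9,0,0,0,0,0,-1,-1.2,-0.1,0,0,0,0,-1,-1.5,-0.1,0,0,0,0,-1]'
```

```text
time: 8.45
tool_pos: [516.2, 113.3, 31.2]
tcp_rot: [-3.14, -0.0, 0.039]
contact_force: [4.8, -0.6, -4.0]
grip_width: 21.9
```

```bash
python3 -m inch '[-0.3,0,-0.1,0,0,0,-1,-0.7,0,-0.1,0,0,0,-1,-1.1,0,-0.1,0,0,0,-1,-1.5,-0.1,-0.1,0,0,0,-1,-1.9,-0.1,-0.1,0,0,0,-1]'; python3 -m inch '[-0.4,0,0,0,0,0,-1,-0.8,0,0,0,0,0,-1,-1.2,-0.1,0,0,0,0,-1,-1.6,-0.1,0,0,0,0,-1,-2.0,-0.1,0,0,0,0,-1]'
python3 - <<'E'
from h import *
crop("scene",260,200,140,140,5,"g_sc.png")
E
```

```text
time: 8.95
tool_pos: [497.9, 112.2, 30.7]
tcp_rot: [-3.14, -0.002, 0.039]
contact_force: [4.8, 0.4, -1.6]
grip_width: 21.4
time: 9.45
tool_pos: [477.7, 111.2, 30.7]
tcp_rot: [-3.14, -0.003, 0.039]
contact_force: [5.3, 0.2, -3.0]
grip_width: 22.0
```

View pics/g_sc.png

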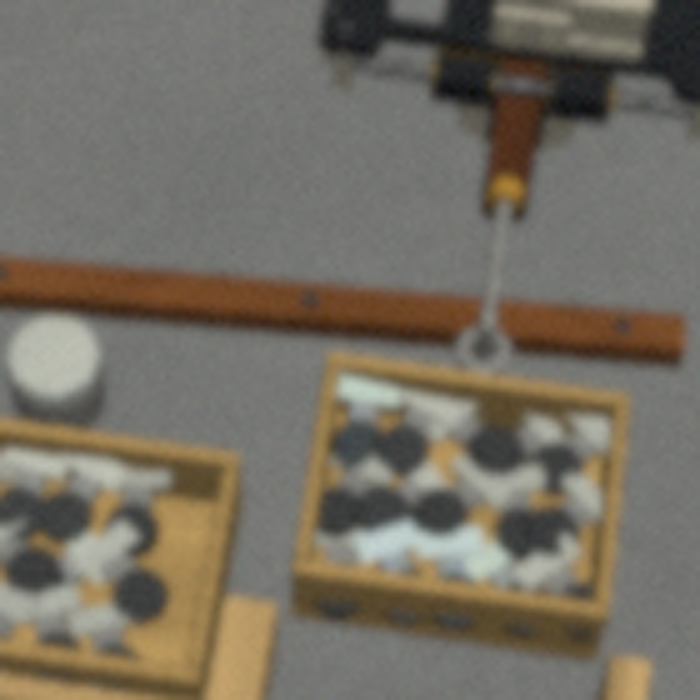

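The tray is out of its bay and straight, with the hook in the eye at crop (485,345). I continue, then slow down before contact.

```bash
python3 -m inch '[-0.4,0,0,0,0,0,-1,-0.8,0,0,0,0,0,-1,-1.2,-0.1,0,0,0,0,-1,-1.6,-0.1,0,0,0,0,-1,-2.0,-0.1,0,0,0,0,-1]'; python3 -m inch '[-0.2,0,0,0,0,0,-1,-0.4,0,0,0,0,0,-1,-0.6,0,0,0,0,0,-1,-0.8,0,0,0,0,0,-1,-1,0,0,0,0,0,-1]'
```

```text
time: 10.0
tool_pos: [456.9, 110.2, 30.8]
tcp_rot: [-3.14, -0.002, 0.039]
contact_force: [4.5, 0.7, -3.5]
grip_width: 22.1
time: 10.5
tool_pos: [446.8, 110.2, 30.7]
tcp_rot: [-3.14, -0.002, 0.039]
contact_force: [4.7, 0.4, -3.4]
grip_width: 21.7
```

```bash
python3 -m inch '[-0.1,0,0,0,0,0,-1,-0.2,0,0,0,0,0,-1,-0.3,0,0,0,0,0,-1,-0.4,0,0,0,0,0,-1,-0.5,0,0,0,0,0,-1]'
```

```text
time: 11.0
tool_pos: [442.4, 110.0, 30.8]
tcp_rot: [-3.14, -0.004, 0.038]
contact_force: [7.3, -1.5, -4.3]
grip_width: 21.5
```

```bash
python3 -m inch '[-0.05,0,0,0,0,0,-1,-0.1,0,0,0,0,0,-1,-0.15,0,0,0,0,0,-1,-0.2,0,0,0,0,0,-1,-0.2,0,0,0,0,0,-1]'
python3 - <<'E'
from h import *
im=bot.capture("top");cv2.imwrite("pics/h_top.png",im[:,:,::-1])
crop("scene",310,215,90,90,7.5,"h_sc.png")
print(bot.get_obs()["contact_force"])
E
```

```text
time: 11.5
tool_pos: [440.9, 109.8, 30.9]
tcp_rot: [-3.14, -0.004, 0.038]
contact_force: [5.6, -0.8, -2.8]
grip_width: 22.1
[ 5.09873985 -1.70953643 -3.0472984 ]
```

View pics/h_sc.png

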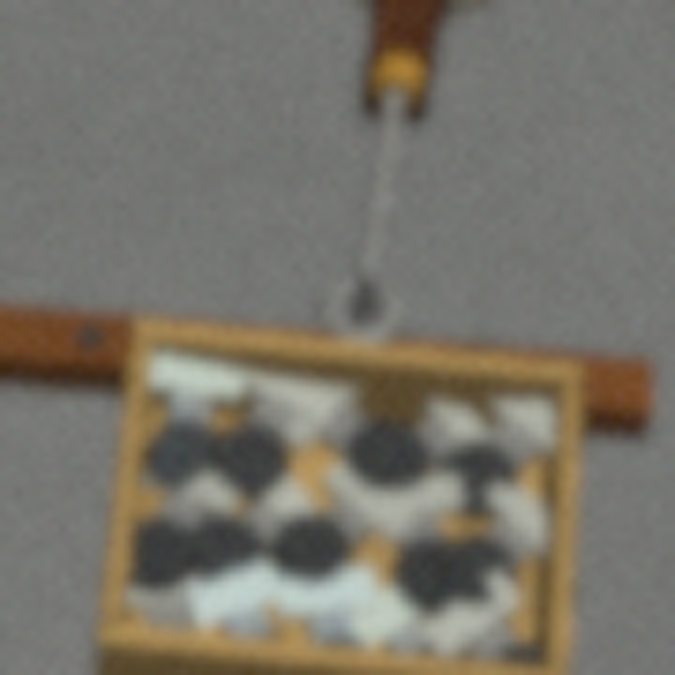

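View pics/h_top.png

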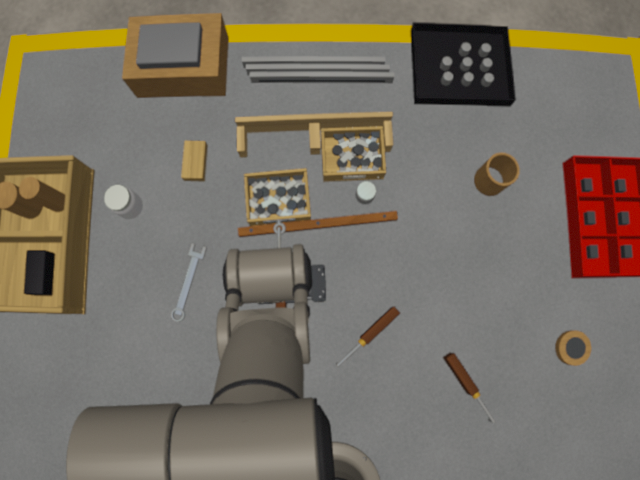

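The tray is at the rail and swinging. I go on in fine steps until the force rises.

```bash
python3 -m inch '[-0.05,0,0,0,0,0,-1,-0.05,0,0,0,0,0,-1,-0.1,0,0,0,0,0,-1,-0.1,0,0,0,0,0,-1,-0.1,0,0,0,0,0,-1]'
```

```text
time: 12.1
tool_pos: [440.5, 109.7, 31.0]
tcp_rot: [-3.14, -0.006, 0.037]
contact_force: [5.9, -0.0, -2.8]
grip_width: 22.2
```

```bash
python3 -m inch '[-0.05,0,0,0,0,0,-1,-0.05,0,0,0,0,0,-1,-0.1,0,0,0,0,0,-1,-0.1,0,0,0,0,0,-1,-0.1,0,0,0,0,0,-1]'
```

```text
time: 12.6
tool_pos: [439.9, 109.5, 31.0]
tcp_rot: [-3.14, -0.006, 0.037]
contact_force: [7.2, -1.4, -4.1]
grip_width: 21.5
```

```bash
python3 -m inch '[-0.05,0,0,0,0,0,-1,-0.05,0,0,0,0,0,-1,-0.1,0,0,0,0,0,-1,-0.1,0,0,0,0,0,-1,-0.1,0,0,0,0,0,-1]'
```

```text
time: 13.1
tool_pos: [439.7, 109.4, 31.0]
tcp_rot: [-3.14, -0.008, 0.036]
contact_force: [7.9, -0.1, -5.7]
grip_width: 21.8
```

```bash
python3 - <<'E'
from h import *
im=bot.capture("top");crop("top",232,160,92,80,8.5,"i_top.png",im)
im=bot.capture("scene");crop("scene",300,235,100,75,8,"i_sc.png",im)
o=bot.get_obs();print(o["tool_pos"],o["contact_force"],o["moment"])
E
```

```text
[439.67731519 109.36274143  31.03402442] [ 7.9675762  -0.03151958 -5.13158533] [-0.14206373 -0.79782698 -0.15792559]
```

View pics/i_top.png

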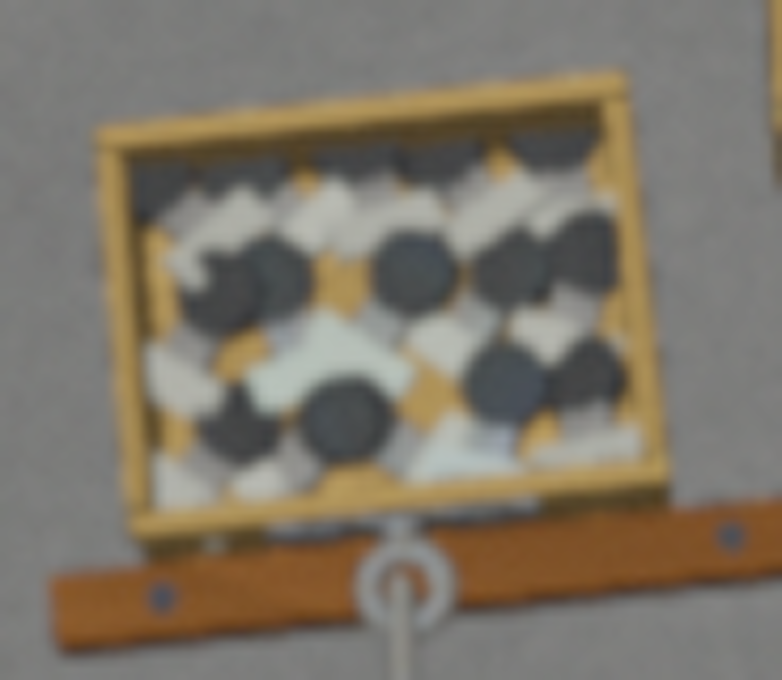

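View pics/i_sc.png

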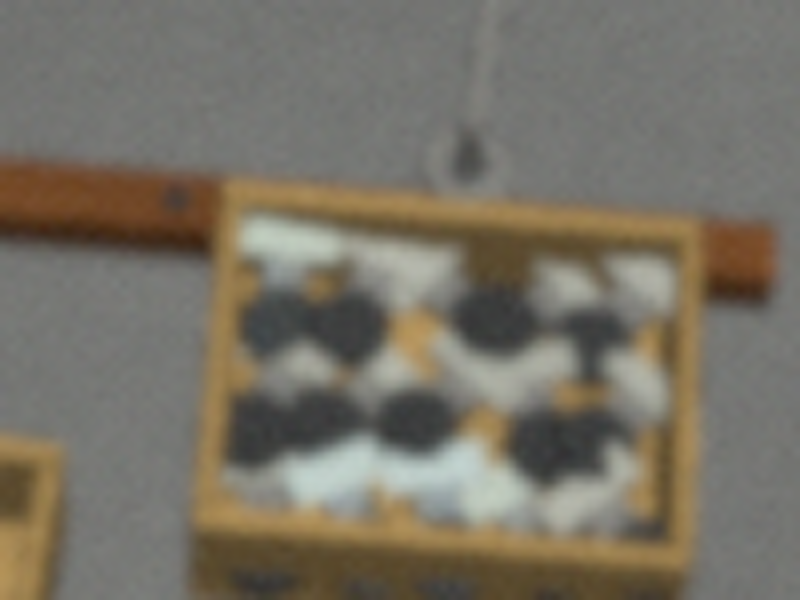

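```bash
cat > m.py <<'E'
from h import *
np.set_printoptions(precision=2,suppress=True)
def edge(im,xs,f,halfw,pol):
    # subpixel strongest gradient near y=f(x); pol +1 dark->bright downward
    g=cv2.GaussianBlur(im.astype(float),(0,0),0.8);out=[]
    for x in xs:
        y0=int(round(f(x)));ys=np.arange(y0-halfw,y0+halfw+1);c=g[:,x];d=pol*(c[ys+1]-c[ys-1]);k=d.argmax()
        if 0<k<len(d)-1:
            s=(d[k-1]-d[k+1])/(2*(d[k-1]-2*d[k]+d[k+1]));out.append((x,ys[k]+s))
    return np.array(out)
def fitline(pts,z):
    P=np.array([pl("top",p,z)[:2] for p in pts]);
    k=np.ones(len(P),bool)
    for _ in range(3):
        a=np.polyfit(P[k,1],P[k,0],1);r=P[:,0]-np.polyval(a,P[:,1]);k=abs(r)<max(1.5*r[k].std(),.4)
    return a,r[k].std(),k.sum()
E
python3 - <<'E'
from m import *
r0=cv2.imread("pics/top0.png")
im=bot.capture("top")[:,:,::-1].copy();cv2.imwrite("pics/j_top.png",im)
sat=lambda I:cv2.cvtColor(I,cv2.COLOR_BGR2HSV)[:,:,1]
rf=lambda x:224+(x-240)*(-15/155.)+4 
s=sat(r0)
# rail top-face back edge / front edge from initial picture
xs=range(244,392)
back=edge(s,xs,lambda x:228-0.103*(x-240),4,+1); front=edge(s,xs,lambda x:235-0.103*(x-240),4,-1)
for n,e in(("rail back z20",back),("rail front",front)):
    a,sd,k=fitline(e,20);print(n,a,sd,k,"yaw",-np.arctan(a[0]), "x@120",np.polyval(a,120))
s=sat(im);v=im[:,:,0].astype(float)
col=s[:,290];print(s[205:240,262],im[205:240,262].tolist())
E
```

```text
rail back z20 [ -0.11 598.17] 0.14607669515911703 140 yaw 0.10752386287353956 x@120 585.2126972523658
rail front [ -0.11 577.42] 0.156219464150483 148 yaw 0.10697852613587548 x@120 564.5304073107947
[ 15  15  15  14   7   8   8   8   6  12  12  10  13  38  94 124 126 114
 118 146 168 175 172 173 174 177 179 178 168  70  10   2   4   2   2] [[173, 182, 171], [163, 171, 161], [143, 149, 140], [106, 110, 104], [76, 76, 74], [68, 67, 66], [68, 67, 66], [68, 67, 66], [83, 85, 84], [127, 133, 132], [162, 170, 169], [175, 182, 182], [173, 182, 182], [152, 171, 179], [112, 155, 177], [87, 142, 169], [71, 117, 140], [53, 81, 96], [44, 67, 82], [41, 72, 96], [40, 78, 117], [41, 84, 131], [44, 88, 135], [43, 87, 134], [42, 85, 132], [40, 84, 130], [38, 81, 127], [37, 78, 122], [35, 65, 102], [63, 72, 87], [102, 104, 106], [121, 122, 122], [123, 125, 124], [123, 124, 124], [124, 125, 124]]
```

```bash
cat >> m.py <<'E'
def tray(im):
    R=im[:,:,2].astype(float);S=cv2.cvtColor(im,cv2.COLOR_BGR2HSV)[:,:,1].astype(float)
    f=edge(R,list(range(251,264))+list(range(297,308)),lambda x:221-0.1035*(x-262),3,-1)
    b=edge(S,range(247,303),lambda x:174-0.1035*(x-246),4,+1)
    for n,e in(("front",f),("back",b)):
        a,sd,k=fitline(e,55);print(n,"yaw %.4f sd %.2f n %d"%(-np.arctan(a[0]),sd,k),"x@120 %.1f"%np.polyval(a,120))
E
python3 - <<'E'
from m import *
tray(cv2.imread("pics/j_top.png"))
E
```

```text
front yaw 0.1038 sd 0.11 n 24 x@120 586.2
back yaw 0.1066 sd 0.08 n 56 x@120 696.6
```

```bash
python3 -m inch '[-0.05,0,-0.05,0,0,0,-1,-0.1,0,-0.05,0,0,0,-1,-0.1,0,-0.05,0,0,0,-1,-0.15,0,-0.05,0,0,0,-1,-0.15,0,-0.05,0,0,0,-1]'
```

```text
time: 13.75
tool_pos: [439.6, 109.3, 30.7]
tcp_rot: [-3.14, -0.011, 0.036]
contact_force: [9.7, -0.4, -5.7]
grip_width: 21.8
```

Run:
```python
from m import *
for i in range(2): tray(bot.capture("top")[:,:,::-1].copy())
print(bot.get_obs()["contact_force"],bot.get_obs()["tool_pos"])
```

```text
front yaw 0.1037 sd 0.12 n 24 x@120 586.2
back yaw 0.1069 sd 0.09 n 56 x@120 696.6
front yaw 0.1039 sd 0.12 n 24 x@120 586.2
back yaw 0.1071 sd 0.09 n 56 x@120 696.6
[ 9.41  0.09 -5.72] [439.62 109.31  30.69]
```

The force rose from 8 to 9.7 N with no further motion, and the tray's yaw (0.104 to 0.107) matches the rail's (0.107), so it is flush. I take the load off, centre the tip, then lift out.

```bash
python3 -m inch '[0.05,0,0,0,0,0,-1,0.1,0,0,0,0,0,-1,0.15,0,0,0,0,0,-1,0.2,0,0,0,0,0,-1,0.2,0,0,0,0,0,-1]'
```

```text
time: 14.35
tool_pos: [440.8, 109.3, 30.5]
tcp_rot: [-3.14, -0.009, 0.036]
contact_force: [0.1, 0.2, -1.5]
grip_width: 21.8
```

```bash
python3 -m inch '[0.05,0,0,0,0.2,0,-1,0.1,0,0,0,0.4,0,-1,0.15,0,0,0,0.5,0,-1,0.2,0,0,0,0.5,0,-1,0.2,0,0,0,0.5,0,-1]'
python3 - <<'E'
from m import *
tray(bot.capture("top")[:,:,::-1].copy())
crop("scene",335,225,45,45,14,"k_sc.png");crop("top",255,205,50,40,14,"k_top.png")
E
```

```text
time: 14.85
tool_pos: [442.9, 109.3, 30.5]
tcp_rot: [-3.14, -0.0, 0.036]
contact_force: [-0.6, 0.1, -1.3]
grip_width: 21.9
front yaw 0.1040 sd 0.12 n 24 x@120 586.2
back yaw 0.1069 sd 0.08 n 56 x@120 696.6
```

View pics/k_sc.png

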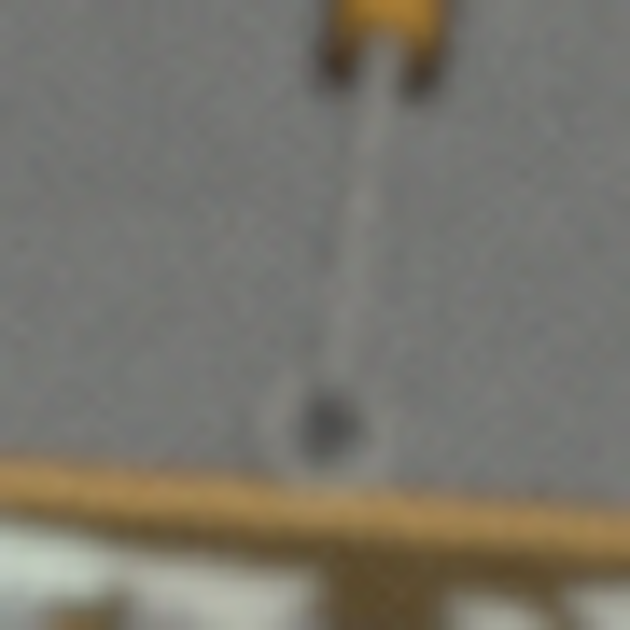

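View pics/k_top.png

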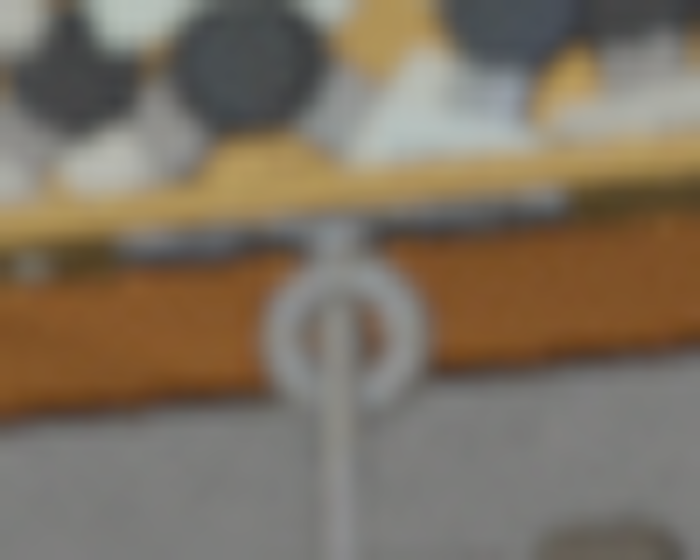

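The tip is centred in the ring in both views, and the tray hasn't shifted. I lift out slowly.

```bash
python3 -m inch '[0,0,0.2,0,0,0,-1,0,0,0.5,0,0,0,-1,0,0,0.8,0,0,0,-1,0,0,1.1,0,0,0,-1,0,0,1.4,0,0,0,-1]';python3 -m inch '[0,0,0.4,0,0,0,-1,0,0,1,0,0,0,-1,0,0,2,0,0,0,-1,0,0,3,0,0,0,-1,0,0,4,0,0,0,-1]'
```

```text
time: 15.5
tool_pos: [442.8, 109.3, 44.8]
tcp_rot: [-3.14, -0.0, 0.036]
contact_force: [-0.0, 0.8, -2.0]
grip_width: 21.9
time: 16.0
tool_pos: [442.9, 109.3, 85.9]
tcp_rot: [-3.14, -0.001, 0.036]
contact_force: [1.2, -0.3, -1.3]
grip_width: 22.1
```

```bash
python3 -m inch '[-0.5,-2,1,0,0,0,-1,-1,-6,1.5,0,0,-2,-1,-1,-10,2,0,0,-4,-1,-1,-14,2,0,0,-6,-1,-1.2,-18,2,0,0,-8,-1]';python3 -m inch '[0,-4,0,0,0,-1,-1,-0.2,-8,0,0,0,-2,-1,-0.4,-12,0,0,0,-3,-1,-0.5,-16,0,0,0,-4,-1,-0.6,-19,0,0,0,-5,-1]'
```

```text
time: 16.5
tool_pos: [431.2, -72.3, 107.0]
tcp_rot: [-3.141, -0.003, -0.105]
contact_force: [0.7, -0.1, -1.5]
grip_width: 22.0
time: 17.0
tool_pos: [425.1, -264.9, 107.9]
tcp_rot: [-3.141, -0.004, -0.194]
contact_force: [0.2, -0.1, -1.5]
grip_width: 21.6
```

```bash
python3 -m inch '[0,-1.5,-1,0,0,0,-1,0,-3,-4,0,0,0,-1,0,-3.5,-6,0,0,0,-1,0,-3.5,-7.5,0,0,0,-1,0,-3.5,-8.5,0,0,0,-1]';python3 - <<'E'
from h import *
print(bot.get_obs()["tool_pos"],bot.get_obs()["tcp_rot"])
crop("scene",150,100,130,130,5,"l_sc.png")
E
```

```text
time: 17.5
tool_pos: [424.5, -298.9, 21.4]
tcp_rot: [-3.14, -0.002, -0.193]
contact_force: [-0.7, 0.1, -2.3]
grip_width: 21.9
[ 424.4702975  -298.85193639   21.35672287] [-3.13989774e+00 -1.76048616e-03 -1.93258738e-01]
```

View pics/l_sc.png

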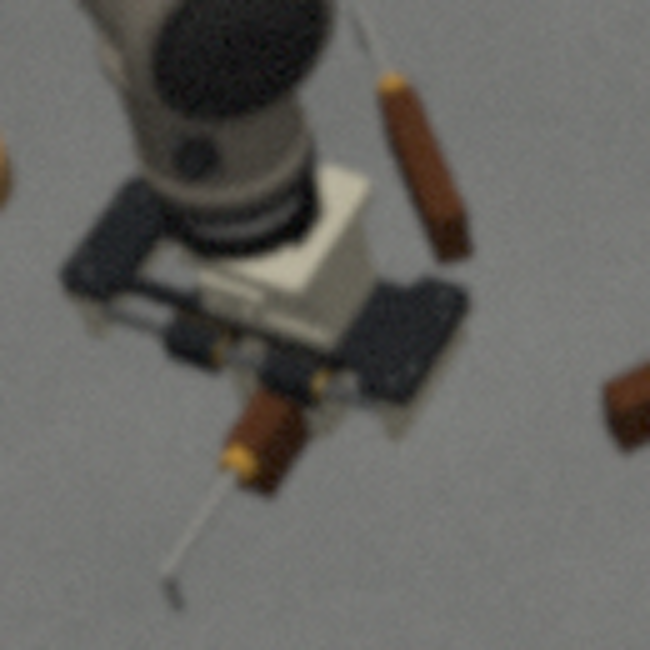

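```bash
python3 -m inch '[0,0,-0.4,0,0,0,-1,0,0,-0.8,0,0,0,-1,0,0,-1.1,0,0,0,-1,0,0,-1.3,0,0,0,-1,0,0,-1.4,0,0,0,-1]';python3 -m inch '[0,0,-0.1,0,0,0,-1,0,0,-0.15,0,0,0,-1,0,0,-0.2,0,0,0,-1,0,0,-0.25,0,0,0,-1,0,0,-0.25,0,0,0,-1]'
```

```text
time: 18.05
tool_pos: [424.2, -298.5, 6.6]
tcp_rot: [-3.139, -0.001, -0.193]
contact_force: [-0.2, 0.4, -1.1]
grip_width: 22.1
time: 18.55
tool_pos: [424.3, -298.6, 4.6]
tcp_rot: [-3.14, -0.001, -0.193]
contact_force: [-1.5, 0.8, 5.5]
grip_width: 22.1
```

The hook is on the bench, with upward contact felt. I open slowly and retreat.

```bash
python3 -m inch '[0,0,0,0,0,0,-0.4,0,0,0,0,0,0,-0.3,0,0,0,0,0,0,-0.1,0,0,0,0,0,0,0.2,0,0,0,0,0,0,0.4]';python3 -m inch '[0,0,0,0,0,0,0.5,0,0,0,0,0,0,0.5,0,0,0,0,0,0,0.5,0,0,0,0,0,0,0.5,0,0,0.2,0,0,0,0.5]';python3 -m inch '[0,0,1,0,0,0,0.5,0,0,3,0,0,0,0.5,0,0,6,0,0,0,0.5,0,0,9,0,0,0,0.5,0,0,13,0,0,0,0.5]';python3 -m inch '[0,0,1,0,0,0,0.5,-2,-2,3,0,0,0,0.5,-4,-5,4,0,0,0,0.5,-7,-8,4,0,0,0,0.5,-10,-10,4,0,0,0,0.5]';python3 -m inch '[0,0,0,0,0,0,0.5,0,0,0,0,0,0,0.5,0,0,0,0,0,0,0.5,0,0,0,0,0,0,0.5,0,0,0,0,0,0,0.5]'
python3 - <<'E'
from m import *
im=bot.capture("top")[:,:,::-1].copy();cv2.imwrite("pics/z_top.png",im);tray(im)
cv2.imwrite("pics/z_sc.png",bot.capture("scene")[:,:,::-1])
E
```

```text
time: 19.05
tool_pos: [424.3, -298.6, 4.6]
tcp_rot: [-3.14, -0.001, -0.193]
contact_force: [-0.2, 0.3, -0.0]
grip_width: 51.3
time: 19.55
tool_pos: [424.2, -298.5, 6.5]
tcp_rot: [-3.139, -0.001, -0.193]
contact_force: [-0.6, -0.5, -0.3]
grip_width: 68.9
time: 20.05
tool_pos: [423.5, -297.8, 137.5]
tcp_rot: [-3.138, 0.001, -0.193]
contact_force: [0.1, -0.4, 0.1]
grip_width: 69.1
time: 20.55
tool_pos: [322.5, -399.4, 178.1]
tcp_rot: [-3.14, -0.0, -0.193]
contact_force: [0.4, -0.5, -0.3]
grip_width: 69.1
time: 21.05
tool_pos: [323.3, -398.7, 178.1]
tcp_rot: [-3.14, -0.0, -0.191]
contact_force: [-0.7, -0.2, 0.8]
grip_width: 68.9
front yaw 0.1040 sd 0.11 n 24 x@120 586.2
back yaw 0.1068 sd 0.08 n 56 x@120 696.6
```

View pics/z_top.png

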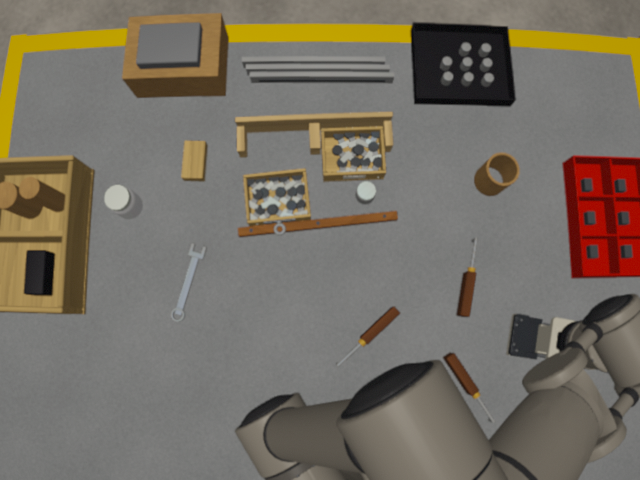

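View pics/z_sc.png

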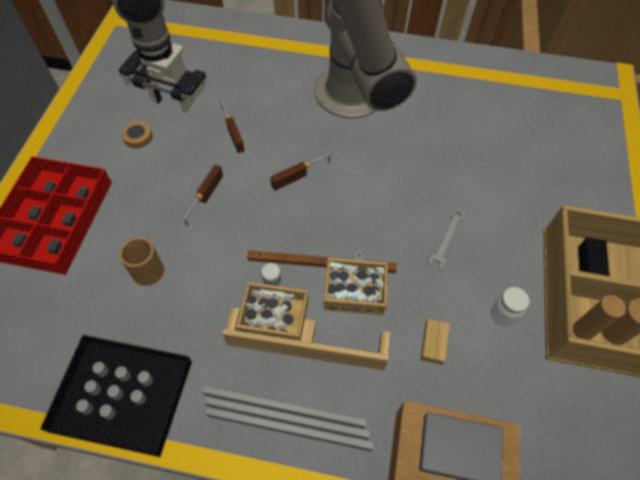

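The final pictures show the tray along the rail (top view, about (278,197)) and the hook standing on the bench at about (467,293). The can (366,191), the other tray and the other two hooks are where they were, and the arm is clear.

Run:
```python
from plant import bot
print(bot.close_job())
```

```text
the job is handed in; nothing more can be done
None
```

The tray is out of its bay and flush along the stop rail. The hook is back on the bench about 400 mm from it, and I handed the job in at about 21 s.

- **Hook:** I took the one farthest from the base, about 530 mm away against about 375 mm for the other two. Its tip went into the eye without any noticeable contact force.
- **Pull:** The tray dragged at about 5 N. It met the rail with its right corner and swung in. I stopped at a reading of about 9.7 N sideways, when the force rose without further motion. A further 4 N or so was pulling up on the eye at that point, so the total was about 10.5 N, under the 15 N limit.
- **Last checks:**
  - **Flush:** the tray's back edge measured at yaw 0.107 and its front edge at 0.104; the rail is at 0.107. The front-edge figure alone would mean a gap of at most about 0.5 mm across the width.
  - **Offset:** the front measured about 1 mm from the rail face, which is within the 2 mm calibration accuracy. Neither reading changed after the hook was lifted out.
  - **Everything else:** in the final pictures, the can, the second tray, the other hooks and the rest look unmoved by eye.

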